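# Clamp a detector cartridge in its test jig with a slip-clutch thumbscrew

### The job

Set the wide, low metal cartridge upright in the round pocket of the clamping jig, fully down and let go of, then swing the clamp arm home over it against its stop. Then turn the thumbscrew clockwise to clamp the cartridge and stop as soon as its clutch first slips: the knob must have slipped a little on its collar (some 10 degrees), but never more than about a tenth of a turn. Let go, leave it clamped, and leave everything else on the table where it is.

Things in the scene. Friction and masses are not known exactly. Their poses are not given: they have to be found in the camera images.
- cartridge_mid (a point): The detector cartridge to be clamped: a plain aluminium cylinder 44 mm across and 26 mm high with a dark band round its waist and a flat top with a thin amber ring (the wider, lower one of the two metal cylinders). It stands upright, loose, 0.2 kg; the point is its centre, half-way up (13 mm above its underside), z axis up.
- jig: The clamping jig, fixed to the table: an aluminium base 165 x 100 mm, 10 mm thick, with a 76 mm square seat block (top 30 mm above the table) holding a round pocket, and a post. Origin on the table under the pocket's centre; the post stands 85 mm from it along the jig's +x axis; z up.
- seat (a point): Centre of the mouth of the round pocket, level with the top of the seat block (30 mm above the table). The pocket is 48 mm across with a 2 mm chamfer and 8 mm deep: a cartridge fully down has its centre 5 mm above this point.
- swing_arm (a joint): Angle (rad) of the clamp arm about the vertical post axis: 0 = home against its stop, with the thumbscrew straight over the pocket; it grows as the arm is swung away, counter-clockwise seen from above (up to 1.7). The arm turns with slight friction (a push of about 3 to 5 N) and stays where it is left.
- clamp_pivot (a point): Point on the post axis at mid-height of the arm. The arm is an aluminium bar 26 mm wide, 14 mm thick (62 to 76 mm above the table), reaching 99 mm from the post axis, the screw axis 85 mm from the post axis. At joint value 0 it points along the jig's -x axis.
- clamp_flank (a point): Point at mid-height on the arm's outer flank, 55 mm from the post axis, on the side that is pushed to swing the arm home. Its y axis is square to that flank and points into the arm (the way to push), its x axis runs along the arm towards the post.
- knob_grip (a point): Centre of the thumbscrew's knob, on the vertical screw axis, at grip height. Ribbed black cylinder 32 mm across, 28 mm tall, its top 12 mm above this point, on the arm's end over a steel collar 41 mm across whose top is 17 mm below this point. It keeps its height when turned. Grip it firmly (some 40 N) at any angle. If gripped while the arm swings, it turns on the arm unless the hand turns with the arm.
- knob_mark (a point): White witness line on the knob's rim, 16 mm from the screw axis. Clockwise from above drives the nose under the arm down onto the cartridge: 0.3 to 2 rad free, differing each time, at about 0.18 N m drag; then, pressing, the torque climbs over some 0.2 rad by about 0.16 N m (felt in motion or at rest after small steps), and the clutch slips: the knob turns on, the collar stands still.
- collar_mark (a point): Black witness line on the collar under the knob (the collar turns with the screw), this point too 16 mm from the screw axis, in line with the knob's mark at the start. The sideways offset between the two marks shows how far the clutch has slipped: 1.6 mm for each 0.1 rad, 0 at the start.
- small_cartridge: a bystander: a slimmer, taller metal cylinder, 30 mm across and 34 mm high, standing near the cartridge; origin at the centre of its underside
- adapter: a bystander: stepped brass pipe adapter, 34 mm across and 46 mm high; origin at the centre of its underside
- driver: a bystander: screwdriver 190 mm long lying on the table
- spanner: a bystander: spanner 160 mm long lying on the table
- flask: a bystander: closed white bottle, 60 mm across and 130 mm high; origin at the centre of its underside
Things that resemble listed ones, but are neither listed nor needed, are in the scene too. Of the things that look like the jig, the smaller one is meant.

How it is judged:
On the way, in this order (a step that is already met when the one before it is completed fails the run):
1. the cartridge stands fully down in the pocket, let go of, with the clamp arm still swung away (horizontal distance between cartridge_mid and seat below 0.004 m and z of cartridge_mid in the frame of seat below 0.0075 m and angle between cartridge_mid's own z axis and vertical below 0.08 rad and value of joint swing_arm above 0.5 rad and contact force between the fingers and cartridge below 0.1 N), for 0.1 s.
2. the clamp arm is home against its stop over the seated cartridge, the clutch not yet slipped (horizontal distance between cartridge_mid and seat below 0.004 m and z of cartridge_mid in the frame of seat below 0.0075 m and angle between cartridge_mid's own z axis and vertical below 0.08 rad and value of joint swing_arm below 0.05 rad and horizontal distance between knob_mark and collar_mark below 0.0015 m), for 0.1 s.
3. the cartridge is clamped and the clutch has slipped for the first time (horizontal distance between cartridge_mid and seat below 0.004 m and z of cartridge_mid in the frame of seat below 0.0075 m and angle between cartridge_mid's own z axis and vertical below 0.08 rad and value of joint swing_arm below 0.05 rad and contact force between cartridge and jig above 40 N and horizontal distance between knob_mark and collar_mark above 0.0015 m), for 0.05 s.
At the end, for the whole second after the job is handed in: Cartridge upright, fully down in the pocket (4 mm off axis at most, centre under 7.5 mm above its mouth), at rest and pressed (forces on it above 40 N in all, i.e. 20 N clamping); arm within 0.05 rad of its stop; the two marks 1.5 to 9.9 mm apart (all of step 3 and horizontal distance between knob_mark and collar_mark below 0.0099 m and linear speed of cartridge below 0.01 m/s); the robot touches nothing.
It fails at once if the clutch slips by more than a tenth of a turn (marks more than 9.9 mm apart) (horizontal distance between knob_mark and collar_mark above 0.0099 m).
It fails at once if a bystander is moved by more than 20 mm (distance of any of small_cartridge, adapter, driver, spanner, flask from where it was at the start of the episode above 0.02 m).
It fails at once if the cartridge is tipped over (angle between cartridge_mid's own z axis and vertical above 0.7 rad).
It also fails if it takes over 72 s, if anything falls off the work surface, if the arm or the gripper's body presses on something with over 40 N, if the wrist force passes 120 N, or if a joint passes its speed limit or range.

### The arm

A 6-joint arm with a two-finger parallel gripper is mounted at the origin on the work surface. World frame = base frame: x ahead of the robot, y to its left, z up, the work surface at z = 0. Lengths are in m, angles in rad, forces in N, time in s.
With the tool pointing down it reaches from about 0.35 to 0.775 m from the base axis. Payload 7.3 kg.
Tool frame: the origin (TCP) lies on the centre line of the jaws, within the pads' length; the fingertips stand 11 mm ahead of it and the grasp point (between the pads) lies 8 mm behind it; y points along the fingers, z is the direction in which the jaws open and shut, and the axes are right-handed (so a half turn about y gives the same grasp; the last joint's range is limited). The gripper opens to 92 mm and grips with 3 to 60 N. Pads are 19 mm wide; open, the fingers measure 130 mm over their backs; the gripper's body (75 mm by 190 mm) begins 47 mm behind the grasp point.
Start: joints at [1.184, 0.342, 1.524, -0, 1.275, -0.146], TCP at [0.125, 0.51, 0.238] pointing down, gripper open.
Joint ranges: [-2.53, 2.53], [-0.77, 2.02], [0.04, 2.7], [-1, 4.14], [0.28, 2.66], [-3.11, 3.11]. Speed limits (rad/s): [2.57, 2.57, 3.14, 3.14, 3.14, 3.14].

### API

Orientations are given as [roll, pitch, yaw] about the fixed x, y, z axes, in that order (R = Rz(yaw) Ry(pitch) Rx(roll)).
In Python, from cell import robot, cams gives the robot as it stands.
- The arm moves only by the tool apply_moves, never from a script. Its argument "plan" is a list of rows, each a list of 7 numbers: the shift along the tool's x, y, z in m, then the turn, a rotation vector about the tool's x, y, z in degrees, then the gripper command: -1 is fully open, 1 is shut, values between are in proportion. A call has exactly 5 rows; each row is the pose to reach, as a shift and turn from the pose commanded when the call began, along the tool's axes at that moment; what a row does not reach only later rows make up. A row lasts 1/8 s, in which the tool goes at most 62.5 mm and 10.7 degrees, less where a joint would pass 70% of its speed; a pose out of reach is approached as far as the arm can. A call with a gripper value outside its range is refused whole. The fingers move at their own pace and stop on an object; "squeeze" is the grip in N (left out, the last holds). Time passes only in rows, so rows that repeat a pose let the fingers close, or fill a call up. It gives the time, the measured TCP pose, the force and the opening at its end, in the units of the state.
- robot.observe(): the state, without advancing time (a new reading comes with each control period).
- cams.read_camera(name): name is "scene" or "side" or "wrist"; returns the picture (400x640x3 uint8, blue, green, red); there is no depth.
- cams.calibration(name): a dict with "fx", "fy", "cx", "cy" (pixels), "dist" ([k1, k2, p1, p2, k3] as OpenCV has them; the pictures are not rectified), "extrinsics" (4x4, takes a point from world to camera coordinates); the wrist camera has in their place "T_tool_cam" (4x4, takes a point from camera to tool coordinates, whose origin is the TCP and whose axes are the tool frame's). Camera axes: x right, y up, looking along -z (the intrinsics and any distortion apply to the point x, -y, -z); pixel columns grow to the right and rows downward; lengths in m; the calibration is good to about 2 mm. A picture is of the moment at which its call begins: read the wrist's pose just before it. calibration takes no time and is no camera call.
- robot.hand_in(): hands the job in, once; it reports no verdict.
The state is a dict: "time": time; "qpos": joint angles; "qvel": joint speeds; "joint_efforts": joint torques, N m; "tool_pos": TCP position; "tool_rot": TCP orientation; "contact_force": force on the tool from outside, world axes, zero at the start; "torque": the same for the moment, N m; "opening": finger opening in m.
Only numpy, scipy, OpenCV 4.12 (cv2) and the standard library are available. Lean on these libraries where they do the work, as an engineer would, in place of code of your own. Each camera call takes 0.05 s, during which the arm holds its last target. There are 200 camera calls.

## Working session

There is one attempt and no reset: what is moved stays moved. The work goes in short steps, Python scripts to look and compute and a tool call to move; the robot and the scene stay as the last step left them, time stands still between calls to the robot, and variables do not carry over. Pictures are saved under pics/ and viewed, about 8 in all and at most 12, crops included, and the job is handed in when it is done.

Besides the shell and the picture viewer there is one more tool, called in YAML: its name, and indented under it one key for each argument. apply_moves: Moves the arm, as the interface text tells. Its arguments: {"type":"object","properties":{"plan":{"type":"array","items":{"type":"array","items":{"type":"number"}}},"squeeze":{"type":"number"}},"required":["plan"]}

```bash
mkdir -p pics; ls; cat > h.py <<'E'
import numpy as np, cv2
from scipy.spatial.transform import Rotation as R
from cell import robot, cams
def toolT():
    s=robot.observe(); T=np.eye(4); T[:3,:3]=R.from_euler('xyz',s['tool_rot']).as_matrix(); T[:3,3]=s['tool_pos']; return T
def snap(n):
    T=toolT(); im=cams.read_camera(n); c=cams.calibration(n)
    W=T@np.array(c['T_tool_cam']) if n=='wrist' else np.linalg.inv(np.array(c['extrinsics']))
    return im,(c,W)
def ray(cal,u,v):
    c,W=cal; K=np.array([[c['fx'],0,c['cx']],[0,c['fy'],c['cy']],[0,0,1.]])
    p=cv2.undistortPoints(np.array([[[u,v]]],float),K,np.array(c['dist'],float))[0,0]
    d=W[:3,:3]@np.array([p[0],-p[1],-1.]); return W[:3,3],d/np.linalg.norm(d)
def onz(cal,u,v,z):
    o,d=ray(cal,u,v); return o+d*(z-o[2])/d[2]
def proj(cal,P):
    c,W=cal; K=np.array([[c['fx'],0,c['cx']],[0,c['fy'],c['cy']],[0,0,1.]])
    q=(np.linalg.inv(W)@np.append(P,1))[:3]*[1,-1,-1]
    return cv2.projectPoints(q.reshape(1,1,3),np.zeros(3),np.zeros(3),K,np.array(c['dist'],float))[0][0,0]
E
python3 - <<'E'
from h import *
for n in('scene','side','wrist'):
    im,c=snap(n); cv2.imwrite(f'pics/{n}0.png',im); print(n,c[1].round(3).tolist(),c[0]['fx'],c[0]['dist'])
print(robot.observe())
a=[cv2.imread(f'pics/{n}0.png') for n in('scene','side')]
E
```

```text
pics
scene [[0.739, -0.582, 0.339, 0.936], [0.673, 0.633, -0.383, -0.428], [0.008, 0.511, 0.859, 1.109], [0.0, 0.0, 0.0, 1.0]] 507.0891524797352 [-0.13819442  0.          0.          0.          0.        ]
side [[-0.852, 0.355, -0.385, 0.095], [-0.524, -0.551, 0.65, 0.743], [0.019, 0.755, 0.656, 0.847], [0.0, 0.0, 0.0, 1.0]] 450.7093021519822 [-0.09430291  0.          0.          0.          0.        ]
wrist [[0.239, -0.932, -0.271, 0.053], [0.971, 0.229, 0.067, 0.527], [-0.001, -0.279, 0.96, 0.384], [0.0, 0.0, 0.0, 1.0]] 307.8621136357925 [-0.0431925  0.         0.         0.         0.       ]
{'time': 0.15, 'qpos': array([ 1.18396642e+00,  3.42553336e-01,  1.52479383e+00,  1.51074904e-05,
        1.27535738e+00, -1.46010391e-01]), 'qvel': array([-1.26225200e-03, -3.04881406e-03, -3.66769385e-03, -6.59183025e-05,
        7.72005633e-04, -2.86352894e-04]), 'joint_efforts': array([ 1.50384647e-03, -4.31469476e+01, -2.44355482e+01,  7.18178018e-02,
        5.37750742e-02, -6.25864732e-05]), 'tool_pos': array([0.12508515, 0.50959502, 0.23721075]), 'tool_rot': array([-1.57189429e+00,  1.76066311e-04, -2.40824023e-01]), 'contact_force': array([0.30921781, 0.22732615, 0.57506066]), 'torque': array([ 0.0142293 , -0.01207738,  0.03395557]), 'opening': 0.09187000318427013}
```

View pics/scene0.png

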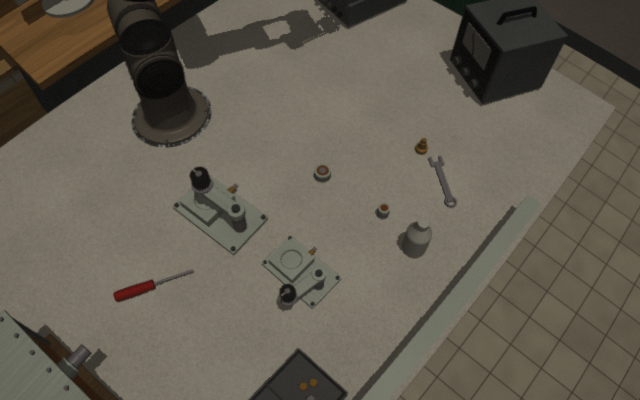

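View pics/side0.png

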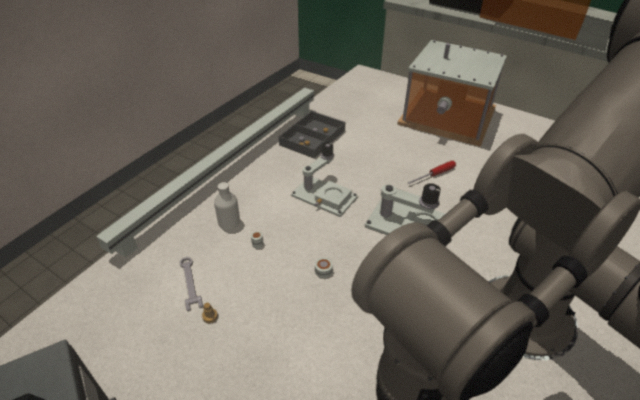

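The scene picture shows the wanted small jig with its pocket at (291,258), post top (319,274) and knob (288,292), arm swung away. The wide cartridge is at (322,172) and the slim one at (383,210). The side picture agrees.

```bash
python3 - <<'E'
from h import *
cal={}
for n in('scene','side'):
    c=cams.calibration(n); cal[n]=(c,np.linalg.inv(np.array(c['extrinsics'])))
s=cal['scene']; d=cal['side']
for nm,u,v,z,uu,vv in [('cart top',322,170,.026,323,264),('pocket',291,259,.03,338,197),('post',319,271,.08,309,170),('knobtop',288,289,.12,328,148),('slim',383,208,.034,257,235),('flask top',421,223,.13,223,187),('adapter',421,150,0,209,318),('spanA',451,204,0,186,262),('spanB',435,159,0,194,305),('drvtip',193,271,0,408,185),('bigpost',237,209,.1,390,190),('bigknob',199,175,.15,432,190),('corner0',263,264,.01,0,0),('corner',290,236,.01,0,0),('c2',340,280,.01,0,0),('c3',313,306,.01,0,0)]:
    print(nm,onz(s,u,v,z).round(3),onz(d,uu,vv,z).round(3))
im=cv2.imread('pics/scene0.png')[210:330,220:380]
a=cv2.resize(im,None,fx=4,fy=4,interpolation=2)
w=cv2.resize(cv2.imread('pics/scene0.png')[150:190,290:350],None,fx=2.0,fy=2.0)
a[:80,520:640]=w; cv2.imwrite('pics/z1.png',a)
E
```

```text
cart top [0.458 0.137 0.026] [0.459 0.14  0.026]
pocket [ 0.573 -0.1    0.03 ] [ 0.55  -0.085  0.03 ]
post [ 0.655 -0.094  0.08 ] [ 0.649 -0.09   0.08 ]
knobtop [ 0.646 -0.18   0.12 ] [ 0.631 -0.16   0.12 ]
slim [0.647 0.151 0.034] [0.645 0.155 0.034]
flask top [0.759 0.126 0.13 ] [0.755 0.139 0.13 ]
adapter [0.601 0.384 0.   ] [0.599 0.39  0.   ]
spanA [0.76  0.298 0.   ] [0.758 0.299 0.   ]
spanB [0.647 0.386 0.   ] [0.651 0.382 0.   ]
drvtip [ 0.414 -0.271  0.   ] [ 0.419 -0.276  0.   ]
bigpost [ 0.419 -0.114  0.1  ] [ 0.412 -0.111  0.1  ]
bigknob [ 0.314 -0.128  0.15 ] [ 0.304 -0.11   0.15 ]
corner0 [ 0.527 -0.148  0.01 ] [ 3.401 -0.602  0.01 ]
corner [ 0.523 -0.051  0.01 ] [ 3.401 -0.602  0.01 ]
c2 [ 0.687 -0.055  0.01 ] [ 3.401 -0.602  0.01 ]
c3 [ 0.683 -0.144  0.01 ] [ 3.401 -0.602  0.01 ]
```

View pics/z1.png

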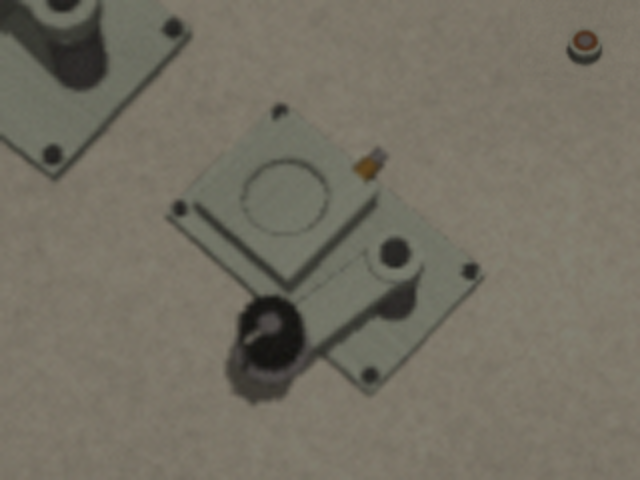

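```bash
cat >> h.py <<'E'
def need(x,y,z,yaw):
    "shift (mm, tool axes) and turn about tool y (deg) from the measured pose"
    T=toolT(); d=T[:3,:3].T@(np.array([x,y,z])-T[:3,3])
    Rt=R.from_euler('xyz',[-np.pi/2,0,np.radians(yaw)]).as_matrix()
    print('shift mm',(d*1000).round(1),'turn deg',np.degrees(R.from_matrix(T[:3,:3].T@Rt).as_rotvec()).round(2))
E
python3 - <<'E'
from h import *
need(.458,.138,.15,0)
E
```

```text
shift mm [ 411.9   87.4 -281.4] turn deg [  0.06 -13.8   -0.02]
```

apply_moves:
  plan:
    - [0.05,0.01,-0.034,0,-3,0,-1]
    - [0.1,0.021,-0.068,0,-6,0,-1]
    - [0.15,0.032,-0.102,0,-9,0,-1]
    - [0.2,0.042,-0.137,0,-12,0,-1]
    - [0.248,0.052,-0.17,0,-13.8,0,-1]

```text
time: 0.78
tool_pos: [0.3265, 0.284, 0.1855]
tool_rot: [-1.571, -0.0, 0.001]
contact_force: [0.5, 0.2, 0.3]
opening: 0.0915
```

```bash
python3 -c "
from h import *
need(.458,.138,.15,0)"
```

```text
shift mm [ 131.3   35.5 -146.2] turn deg [-0.01  0.08  0.02]
```

apply_moves:
  plan:
    - [0.035,0.009,-0.039,0,0,0,-1]
    - [0.07,0.019,-0.078,0,0,0,-1]
    - [0.105,0.028,-0.117,0,0,0,-1]
    - [0.131,0.035,-0.146,0,0,0,-1]
    - [0.131,0.035,-0.146,0,0,0,-1]

```text
time: 1.4
tool_pos: [0.4576, 0.1378, 0.1499]
tool_rot: [-1.571, 0.001, -0.004]
contact_force: [0.1, -0.5, 0.5]
opening: 0.0915
```

```bash
python3 - <<'E'
from h import *
print(robot.observe()['tool_pos'])
im,c=snap('wrist'); cv2.imwrite('pics/w1.png',im)
print(proj(c,np.array([.458,.138,.026])))
hsv=cv2.cvtColor(im,cv2.COLOR_BGR2HSV)
E
```

```text
[0.45759377 0.13778364 0.14994775]
[318.45536738 192.71043051]
```

View pics/w1.png

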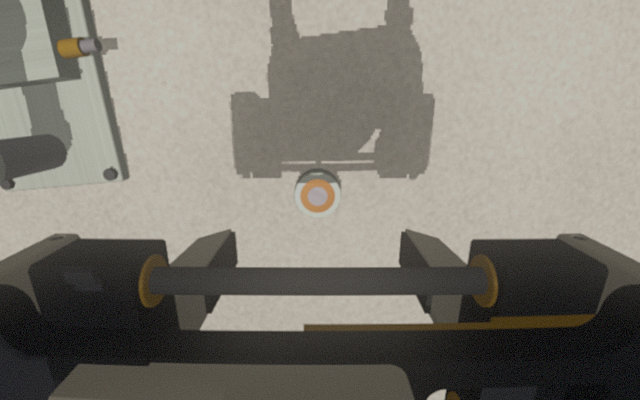

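The wrist view shows the cartridge's amber ring centred near (317,196), close to the predicted (318,193), between the open fingers.

```bash
cat >> h.py <<'E'
def ring(im,u,v,r=40):
    hsv=cv2.cvtColor(im,cv2.COLOR_BGR2HSV); m=cv2.inRange(hsv,(5,90,80),(28,255,255))
    k=np.zeros_like(m); cv2.circle(k,(int(u),int(v)),r,255,-1); m&=k
    p=cv2.findNonZero(m); (e,a,_)=cv2.fitEllipse(cv2.convexHull(p)); return e,a
E
python3 - <<'E'
from h import *
im=cv2.imread('pics/w1.png'); c=cams.calibration('wrist'); cal=(c,toolT()@np.array(c['T_tool_cam']))
e,a=ring(im,317,196); P=onz(cal,*e,.026); print(e,a,P)
need(P[0],P[1],.025,0)
E
```

```text
(317.1387023925781, 195.227294921875) (32.79258728027344, 33.00358963012695) [0.45931762 0.13794958 0.026     ]
shift mm [  3.  125.2  -1. ] turn deg [-0.01 -0.14 -0.08]
```

apply_moves:
  plan:
    - [0.002,0.03,0,0,0,0,-1]
    - [0.002,0.06,0,0,0,0,-1]
    - [0.002,0.09,0,0,0,0,-1]
    - [0.002,0.115,0,0,0,0,-1]
    - [0.002,0.126,0,0,0,0,-1]

```text
time: 2.08
tool_pos: [0.4571, 0.1406, 0.0239]
tool_rot: [-1.571, 0.002, 0.001]
contact_force: [0.2, -0.7, 0.2]
opening: 0.0918
```

apply_moves:
  plan:
    - [0,0,0,0,0,0,0.3]
    - [0,0,0,0,0,0,0.3]
    - [0,0,0,0,0,0,0.3]
    - [0,0,0,0,0,0,0.3]
    - [0,0,0,0,0,0,0.3]
  squeeze: 25

```text
time: 2.7
tool_pos: [0.4587, 0.1395, 0.025]
tool_rot: [-1.571, -0.001, 0.0]
contact_force: [-0.4, -2.6, 1.9]
opening: 0.0464
```

apply_moves:
  plan:
    - [0,0,0,0,0,0,0.3]
    - [0,0,0,0,0,0,0.3]
    - [0,-0.03,0,0,0,0,0.3]
    - [0,-0.07,0,0,0,0,0.3]
    - [0,-0.1,0,0,0,0,0.3]

```text
time: 3.32
tool_pos: [0.4583, 0.1399, 0.1256]
tool_rot: [-1.57, 0.0, -0.0]
contact_force: [1.2, 0.4, -2.4]
opening: 0.0432
```

```bash
python3 - <<'E'
from h import *
print(robot.observe()['opening'],robot.observe()['contact_force'])
im,c=snap('wrist'); cv2.imwrite('pics/w2.png',im)
need(.571,-.099,.125,0)
for P in ring(im,317,260,60): print(P)
T=toolT(); print(T[:3,3], proj(c,T[:3,3]))
E
```

```text
0.0431723581223606 [ 1.19630716  0.36247033 -2.436276  ]
shift mm [ 110.8    4.2 -239.2] turn deg [-0.07  0.01  0.31]
(317.7415466308594, 258.5430603027344)
(54.43791961669922, 60.482357025146484)
[0.46013617 0.14018386 0.12893313] [319.14980382 260.92358967]
```

apply_moves:
  plan:
    - [0.014,-0.012,-0.045,0,0,0,0.3]
    - [0.024,-0.015,-0.095,0,0,0,0.3]
    - [0.034,-0.015,-0.15,0,0,0,0.3]
    - [0.042,-0.015,-0.2,0,0,0,0.3]
    - [0.042,-0.015,-0.24,0,0,0,0.3]

```text
time: 4.0
tool_pos: [0.5004, -0.1021, 0.1384]
tool_rot: [-1.57, 0.001, -0.001]
contact_force: [0.3, 0.3, -2.8]
opening: 0.0429
```

apply_moves:
  plan:
    - [0,0,0,0,0,0,0.3]
    - [0,0,0,0,0,0,0.3]
    - [0,0,0,0,0,0,0.3]
    - [0,0,0,0,0,0,0.3]
    - [0,0,0,0,0,0,0.3]

```text
time: 4.62
tool_pos: [0.5006, -0.0997, 0.1398]
tool_rot: [-1.571, -0.0, 0.001]
contact_force: [-0.7, -0.1, -3.0]
opening: 0.0426
```

```bash
python3 - <<'E'
from h import *
im,c=snap('wrist'); cv2.imwrite('pics/w3.png',im)
q=[robot.observe()['tool_pos'] for _ in range(3)]; print(q)
T=toolT();e,a=ring(im,317,260,60); print(e,a, (onz(c,*e,T[2,3]+.0015)-T[:3,3]))
print(proj(c,np.array([.571,-.099,.03])),proj(c,np.array([.655,-.095,.08])),proj(c,np.array([.646,-.18,.12])))
E
```

```text
[array([ 0.50060657, -0.09988554,  0.13979423]), array([ 0.50060657, -0.09988554,  0.13979423]), array([ 0.50060657, -0.09988554,  0.13979423])]
(317.70599365234375, 258.4288330078125) (54.00381851196289, 60.56011199951172) [ 0.00136978 -0.00027937  0.0015    ]
[318.92871166 268.95457011] [323.62602796 383.91797003] [209.78348749 419.05392245]
```

View pics/w3.png

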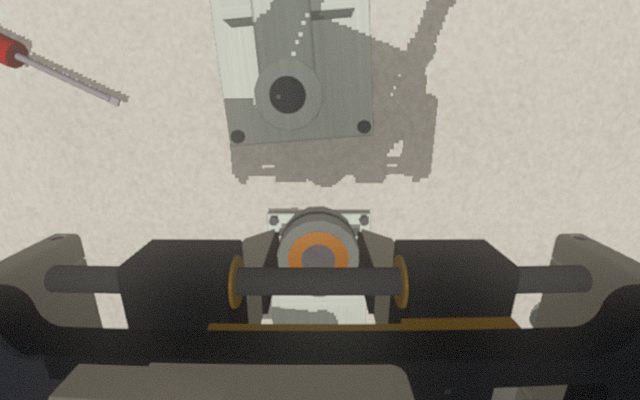

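The camera's image-up is towards the base, so the pocket is hidden under the gripper. I'll go further out, so that pocket, post and knob are in front of it.

apply_moves:
  plan:
    - [0.03,-0.03,0,0,0,0,0.3]
    - [0.08,-0.03,0,0,0,0,0.3]
    - [0.14,-0.03,0,0,0,0,0.3]
    - [0.19,-0.03,0,0,0,0,0.3]
    - [0.2,-0.03,0,0,0,0,0.3]

```text
time: 5.3
tool_pos: [0.7026, -0.0998, 0.168]
tool_rot: [-1.57, 0.0, 0.001]
contact_force: [0.4, -0.2, -3.6]
opening: 0.043
```

apply_moves:
  plan:
    - [0,0,0,0,0,0,0.3]
    - [0,0,0,0,0,0,0.3]
    - [0,0,0,0,0,0,0.3]
    - [0,0,0,0,0,0,0.3]
    - [0,0,0,0,0,0,0.3]

```text
time: 5.92
tool_pos: [0.7004, -0.1004, 0.1701]
tool_rot: [-1.571, -0.0, -0.0]
contact_force: [0.4, -0.6, -2.5]
opening: 0.0434
```

```bash
python3 - <<'E'
from h import *
im,c=snap('wrist'); cv2.imwrite('pics/w4.png',im); np.save('w4.npy',c[1])
q=robot.observe()['tool_pos']; print(q)
T=toolT();e,a=ring(im,317,260,60); print(e,a)
print(proj(c,np.array([.571,-.099,.03])),proj(c,np.array([.655,-.095,.08])),proj(c,np.array([.646,-.18,.12])))
E
```

```text
[ 0.70040213 -0.10038697  0.16996402]
(317.7086486816406, 258.4397277832031) (54.02058029174805, 60.48869705200195)
[319.71646301  41.02332225] [325.27471857 146.70232109] [193.31060825 140.72312237]
```

View pics/w4.png

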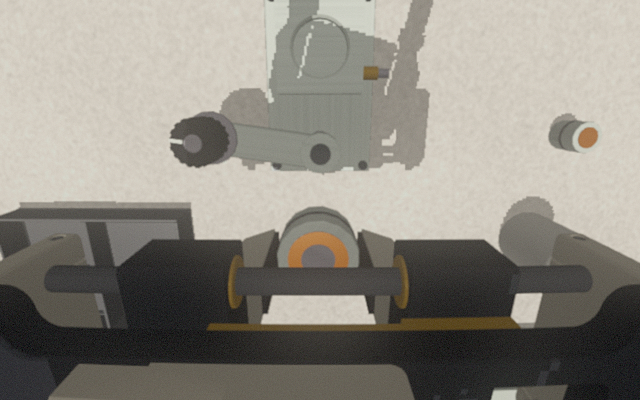

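The wrist view shows the pocket rim centred about (320,47), post screw at (320,153) and knob at (200,139), with its white mark facing away from the post.

```bash
python3 - <<'E'
from h import *
im=cv2.imread('pics/w4.png'); c=(cams.calibration('wrist'),np.load('w4.npy'))
g=cv2.cvtColor(im,cv2.COLOR_BGR2GRAY)
ci=cv2.HoughCircles(cv2.resize(g,None,fx=3,fy=3,interpolation=2)[:300,780:1140],cv2.HOUGH_GRADIENT,1.2,20,param1=60,param2=20,minRadius=75,maxRadius=105)
if ci is not None:
  for k in ci[0][:4]:
    u,v=(k[0]+780)/3,k[1]/3; print('pocket',u,v,k[2]/3,onz(c,u,v,.03),onz(c,u+k[2]/3,v,.03)[1]-onz(c,u,v,.03)[1])
# dark post screw, knob
m=(g<70).astype(np.uint8)
for nm,(x0,x1,y0,y1),zs in [('post',(300,340,135,172),(.076,.085,.095)),('knob',(160,232,105,175),(.09,.105,.12))]:
    n,l,s,ce=cv2.connectedComponentsWithStats(m[y0:y1,x0:x1]); i=1+np.argmax(s[1:,4]); u,v=ce[i]+[x0,y0]
    print(nm,u,v,s[i],[onz(c,u,v,z).round(4).tolist() for z in zs])
a=cv2.resize(im[0:180,150:410],None,fx=3,fy=3,interpolation=2); cv2.imwrite('pics/z4.png',a)
E
```

```text
pocket 319.80002 45.0 25.56 [ 0.57415666 -0.09892648  0.03      ] 0.02188601758288443
pocket 324.19998 50.600002 32.52 [ 0.57862955 -0.09514205  0.03      ] 0.0279689024430759
pocket 315.0 49.800003 32.12 [ 0.5779847  -0.10304633  0.03      ] 0.027596634487292104Traceback (most recent call last):
  File "<stdin>", line 11, in <module>
    return _wrapfunc(a, 'argmax', axis=axis, out=out, **kwds)
    return bound(*args, **kwds)
ValueError: attempt to get argmax of an empty sequence
```

```bash
python3 - <<'E'
from h import *
im=cv2.imread('pics/w4.png')
a=cv2.resize(im[0:180,150:410],None,fx=3,fy=3,interpolation=2); a=cv2.convertScaleAbs(a,alpha=1.3); cv2.imwrite('pics/z4.png',a)
E
```

```text
(no output)
```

View pics/z4.png

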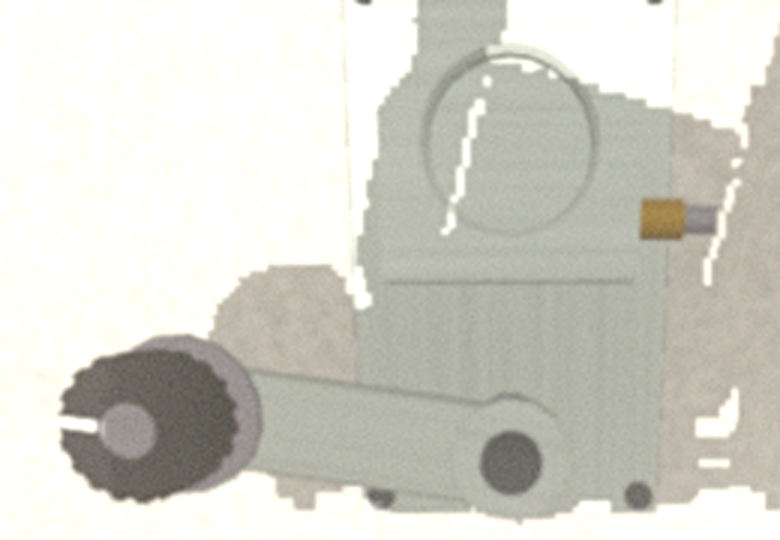

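The enlarged crop shows the pocket's chamfer rim x 424–598, y 45–235, i.e. full-image centre (320.3,46.7). The post cap is at (320,153.3) and the knob-top hub at (192.7,144).

```bash
python3 - <<'E'
from h import *
c=(cams.calibration('wrist'),np.load('w4.npy'))
f=lambda x,y,z:onz(c,150+x/3,y/3,z).round(4)
print('pocket',f(511,140,.03),f(424,140,.03),f(598,140,.03),f(511,45,.03),f(511,235,.03))
print('block front',f(388,282,.03),f(632,282,.03))
for z in(.076,.085,.09): print('post',z,f(510,460,z))
for z in(.1,.11,.115,.12,.13): print('knob',z,f(128,432,z), 'w',f(60,425,z),'top',f(140,348,z),'bot',f(140,502,z))
s=cams.calibration('scene'); s=(s,np.linalg.inv(np.array(s['extrinsics'])))
# hub rays of scene and wrist intersect
o1,d1=ray(c,192.7,144); o2,d2=ray(s,220+268/4,210+325/4)
A=np.stack([d1,-d2],1); t=np.linalg.lstsq(A,o2-o1,rcond=None)[0]; print('hub',o1+d1*t[0],o2+d2*t[1])
o1,d1=ray(c,320,153.3); o2,d2=ray(s,220+395/4,210+252/4)
A=np.stack([d1,-d2],1); t=np.linalg.lstsq(A,o2-o1,rcond=None)[0]; print('post',o1+d1*t[0],o2+d2*t[1])
need(.571,-.099,.17,0)
E
```

```text
pocket [ 0.5755 -0.0985  0.03  ] [ 0.5754 -0.1233  0.03  ] [ 0.5754 -0.0736  0.03  ] [ 0.5507 -0.0985  0.03  ] [ 0.6013 -0.0984  0.03  ]
block front [ 0.6144 -0.1348  0.03  ] [ 0.6144 -0.0626  0.03  ]
post 0.076 [ 0.6607 -0.099   0.076 ]
post 0.085 [ 0.6594 -0.0991  0.085 ]
post 0.09 [ 0.6586 -0.0991  0.09  ]
knob 0.1 [ 0.6503 -0.1888  0.1   ] w [ 0.6486 -0.2048  0.1   ] top [ 0.6312 -0.1839  0.1   ] bot [ 0.667  -0.1877  0.1   ]
knob 0.11 [ 0.6492 -0.1847  0.11  ] w [ 0.6475 -0.2     0.11  ] top [ 0.631  -0.1801  0.11  ] bot [ 0.6651 -0.1837  0.11  ]
knob 0.115 [ 0.6486 -0.1827  0.115 ] w [ 0.647  -0.1976  0.115 ] top [ 0.6308 -0.1782  0.115 ] bot [ 0.6641 -0.1817  0.115 ]
knob 0.12 [ 0.6481 -0.1806  0.12  ] w [ 0.6465 -0.1952  0.12  ] top [ 0.6307 -0.1762  0.12  ] bot [ 0.6632 -0.1797  0.12  ]
knob 0.13 [ 0.6469 -0.1766  0.13  ] w [ 0.6454 -0.1904  0.13  ] top [ 0.6305 -0.1724  0.13  ] bot [ 0.6613 -0.1757  0.13  ]
hub [ 0.64866253 -0.18275521  0.11474351] [ 0.64624861 -0.18424966  0.11507929]
post [ 0.65941723 -0.09906311  0.08444191] [ 0.65902806 -0.099577    0.0843821 ]
shift mm [-1.294e+02 -1.000e-01  1.400e+00] turn deg [-0.   -0.    0.02]
```

apply_moves:
  plan:
    - [-0.04,0,0.001,0,0,0,0.3]
    - [-0.085,0,0.002,0,0,0,0.3]
    - [-0.12,0,0.002,0,0,0,0.3]
    - [-0.126,0.03,0.002,0,0,0,0.3]
    - [-0.126,0.06,0.002,0,0,0,0.3]

```text
time: 6.6
tool_pos: [0.5743, -0.0985, 0.1101]
tool_rot: [-1.571, -0.002, -0.0]
contact_force: [0.7, -0.8, -2.0]
opening: 0.0435
```

apply_moves:
  plan:
    - [0,0.03,0,0,0,0,0.3]
    - [0,0.045,0,0,0,0,0.3]
    - [0,0.05,0,0,0,0,0.3]
    - [0,0.05,0,0,0,0,0.3]
    - [0,0.05,0,0,0,0,0.3]

```text
time: 7.22
tool_pos: [0.5752, -0.0985, 0.0608]
tool_rot: [-1.571, -0.002, 0.0]
contact_force: [-0.0, 0.1, -2.7]
opening: 0.0434
```

```bash
python3 - <<'E'
from h import *
o=robot.observe();print(o['contact_force'],o['torque'])
need(.574,-.098,.052,0)
E
```

```text
[-0.01753739  0.06260123 -2.67261425] [ 0.04883605 -0.00924869  0.01102178]
shift mm [-1.3  8.8  0.5] turn deg [0.03 0.01 0.11]
```

apply_moves:
  plan:
    - [0,0.004,0,0,0,0,0.3]
    - [0,0.006,0,0,0,0,0.3]
    - [0,0.008,0,0,0,0,0.3]
    - [0,0.009,0,0,0,0,0.3]
    - [0,0.01,0,0,0,0,0.3]

```text
time: 7.85
tool_pos: [0.5745, -0.0983, 0.0496]
tool_rot: [-1.571, -0.0, 0.0]
contact_force: [-0.2, 0.2, -1.8]
opening: 0.043
```

apply_moves:
  plan:
    - [0,0.001,0,0,0,0,0.3]
    - [0,0.002,0,0,0,0,0.3]
    - [0,0.003,0,0,0,0,0.3]
    - [0,0.004,0,0,0,0,0.3]
    - [0,0.004,0,0,0,0,0.3]

```text
time: 8.48
tool_pos: [0.5746, -0.0983, 0.047]
tool_rot: [-1.571, -0.001, 0.0]
contact_force: [-3.8, 1.4, 7.7]
opening: 0.0431
```

apply_moves:
  plan:
    - [0,0.004,0,0,0,0,-0.3]
    - [0,0.004,0,0,0,0,-0.3]
    - [0,0.004,0,0,0,0,-0.3]
    - [0,0.0,0,0,0,0,-0.3]
    - [0,-0.03,0,0,0,0,-0.3]

```text
time: 9.1
tool_pos: [0.5733, -0.098, 0.0745]
tool_rot: [-1.569, 0.004, -0.0]
contact_force: [1.4, 0.2, -0.1]
opening: 0.0595
```

```bash
python3 - <<'E'
from h import *
o=robot.observe();print(o['contact_force'],o['opening'],o['tool_pos'])
E
```

```text
[ 1.44443648  0.18937397 -0.05302995] 0.05949603951578125 [ 0.57325158 -0.09797995  0.0745017 ]
```

apply_moves:
  plan:
    - [0,-0.06,0,0,0,0,-0.3]
    - [0.01,-0.095,0,0,0,0,-0.3]
    - [0.06,-0.095,-0.02,0,2,0,1]
    - [0.11,-0.095,-0.04,0,5,0,1]
    - [0.115,-0.095,-0.047,0,7.3,0,1]

```text
time: 9.72
tool_pos: [0.6914, -0.1464, 0.1694]
tool_rot: [-1.571, -0.0, -0.129]
contact_force: [-0.8, 0.0, 0.3]
opening: 0.0344
```

apply_moves:
  plan:
    - [0,0,0,0,0,0,1]
    - [0,0,0,0,0,0,1]
    - [0,0,0,0,0,0,1]
    - [0,0,0,0,0,0,1]
    - [0,0,0,0,0,0,1]

```text
time: 10.35
tool_pos: [0.6894, -0.1452, 0.171]
tool_rot: [-1.571, -0.0, -0.127]
contact_force: [0.9, -0.3, 0.5]
opening: 0.0004
```

```bash
python3 - <<'E'
from h import *
im,c=snap('wrist'); cv2.imwrite('pics/w5.png',im); np.save('w5.npy',c[1])
o=robot.observe();print(o['contact_force'],o['opening'],o['tool_pos'])
p=proj(c,np.array([.5755,-.0985,.048])); print(p)
e,a=ring(im,*p,30); print(e,a,onz(c,*e,.048),onz(c,*e,.056))
need(.690,-.145,.071,-7.3)
E
```

```text
[-0.6261953   0.29931533 -0.12410601] 0.0003813576895617555 [ 0.68942771 -0.14523179  0.17092693]
[357.30240758  50.68038875]
(357.38519287109375, 52.538761138916016) (38.96908187866211, 41.74760818481445) [ 0.5769059  -0.09857012  0.048     ] [ 0.57805523 -0.09968079  0.056     ]
shift mm [ 0.5 99.9  0.3] turn deg [-0.    0.01  0.01]
```

View pics/w5.png

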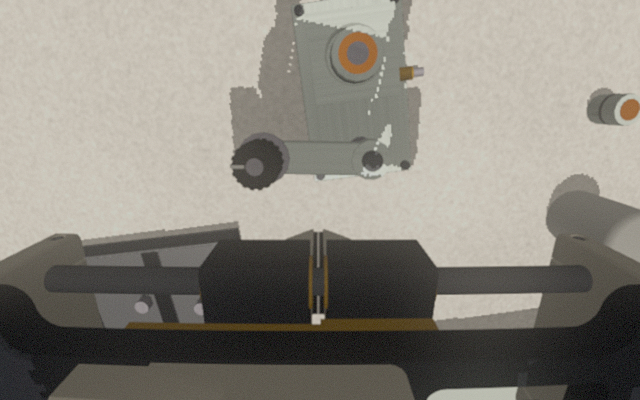

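The wrist view shows the cartridge in the pocket, ring centred at (357,52.5) against a predicted (357,51), with knob at (257,163) and post at (372,160). I'll descend beside the outer flank.

apply_moves:
  plan:
    - [0,0.03,0,0,0,0,1]
    - [0,0.06,0,0,0,0,1]
    - [0,0.09,0,0,0,0,1]
    - [0,0.1,0,0,0,0,1]
    - [0,0.1,0,0,0,0,1]

```text
time: 11.02
tool_pos: [0.6895, -0.1453, 0.0705]
tool_rot: [-1.571, 0.001, -0.127]
contact_force: [-0.0, -0.0, 0.2]
opening: 0.0008
```

```bash
python3 - <<'E'
from h import *
print(robot.observe()['contact_force'],robot.observe()['tool_pos'])
post=np.array([.6593,-.0991])
C=lambda th,off,r=.042: post+r*np.array([-np.cos(th),-np.sin(th)])+off*np.array([np.sin(th),-np.cos(th)])
th0=np.radians(82.7); R0=np.array([[np.cos(th0-np.pi/2),-np.sin(th0-np.pi/2)],[np.sin(th0-np.pi/2),np.cos(th0-np.pi/2)]])
c0=C(th0,.036)
# each row: arm angle; tool x,z shift from the first pose, turn
for d in (82.7,75,66,57,48,39,30,21,12,5,0):
    t=np.radians(d); dd=R0.T@(C(t,.0225)-c0); print(d,(dd*1000).round(1), round(82.7-d,1), C(t,.0225).round(4))
# next-call frames
print('frames')
L=[39,0]
for ds,de in ((48,(39,30,21,12,6)),):
    t=np.radians(ds-90); Rr=np.array([[np.cos(t),-np.sin(t)],[np.sin(t),np.cos(t)]])
    for d in de: print(d,(Rr.T@(C(np.radians(d),.0225)-C(np.radians(ds),.0225))*1000).round(1),ds-d)
E
```

```text
[-0.01010573 -0.0182097   0.23763456] [ 0.68945878 -0.14529677  0.07054098]
82.7 [-13.5   0. ] 0.0 [ 0.6763 -0.1436]
75 [-19.3  -2.6] 7.7 [ 0.6702 -0.1455]
66 [-26.5  -4.7] 16.7 [ 0.6628 -0.1466]
57 [-33.9  -5.6] 25.7 [ 0.6553 -0.1466]
48 [-41.4  -5.3] 34.7 [ 0.6479 -0.1454]
39 [-48.8  -3.9] 43.7 [ 0.6408 -0.143 ]
30 [-55.8  -1.3] 52.7 [ 0.6342 -0.1396]
21 [-62.3   2.3] 61.7 [ 0.6282 -0.1352]
12 [-68.2   6.9] 70.7 [ 0.6229 -0.1298]
5 [-72.2  11.1] 77.7 [ 0.6194 -0.1252]
0 [-74.8  14.3] 82.7 [ 0.6173 -0.1216]
frames
39 [-6.8 -3. ] 9
30 [-14.1  -4.9] 18
21 [-21.5  -5.6] 27
12 [-29.   -5.2] 36
6 [-33.9  -4.3] 42
```

apply_moves:
  plan:
    - [-0.0135,0,0,0,0,0,1]
    - [-0.0193,0,-0.0026,0,7.7,0,1]
    - [-0.0265,0,-0.0047,0,16.7,0,1]
    - [-0.0339,0,-0.0056,0,25.7,0,1]
    - [-0.0414,0,-0.0053,0,34.7,0,1]

```text
time: 11.65
tool_pos: [0.6497, -0.1467, 0.073]
tool_rot: [-1.569, -0.006, -0.738]
contact_force: [3.5, -2.2, -3.3]
opening: 0.0008
```

apply_moves:
  plan:
    - [-0.0068,0,-0.003,0,9,0,1]
    - [-0.0141,0,-0.0049,0,18,0,1]
    - [-0.0215,0,-0.0056,0,27,0,1]
    - [-0.029,0,-0.0052,0,36,0,1]
    - [-0.0339,0,-0.0043,0,42,0,1]

```text
time: 12.28
tool_pos: [0.6202, -0.1276, 0.0729]
tool_rot: [-1.569, -0.003, -1.47]
contact_force: [-2.3, -5.0, 0.4]
opening: 0.0004
```

```bash
python3 - <<'E'
from h import *
o=robot.observe(); print(o['contact_force'],o['tool_pos'],np.degrees(o['tool_rot']),o['qpos'])
need(.6173,-.1206,.0705,-90)
E
```

```text
[-2.30037281 -4.98809242  0.37531258] [ 0.62024952 -0.12756512  0.07289928] [-89.86963786  -0.19499131 -84.22132452] [-0.32272595  0.69375208  1.40735453 -0.00251747  1.03701443 -0.42230963]
shift mm [-7.2  2.4 -2.2] turn deg [-0.14  5.78  0.19]
```

apply_moves:
  plan:
    - [-0.002,0,-0.001,0,2,0,1]
    - [-0.004,0,-0.0015,0,4,0,1]
    - [-0.006,0,-0.002,0,6,0,1]
    - [-0.008,0,-0.002,0,6,0,1]
    - [-0.008,0,-0.002,0,6,0,1]

```text
time: 12.9
tool_pos: [0.6174, -0.1227, 0.0729]
tool_rot: [-1.568, -0.007, -1.571]
contact_force: [-4.6, -15.5, 0.0]
opening: 0.0007
```

apply_moves:
  plan:
    - [-0.001,0,0,0,0,0,1]
    - [-0.002,0,0,0,0,0,1]
    - [-0.002,0,0,0,0,0,1]
    - [-0.002,0,0,0,0,0,1]
    - [-0.002,0,0,0,0,0,1]

```text
time: 13.52
tool_pos: [0.6174, -0.1225, 0.073]
tool_rot: [-1.568, -0.009, -1.571]
contact_force: [-3.9, -20.9, -1.5]
opening: 0.0006
```

apply_moves:
  plan:
    - [0.01,0,0,0,0,0,1]
    - [0.03,0,0,0,0,0,1]
    - [0.03,-0.03,0,0,-10,0,0]
    - [0.03,-0.08,0,0,-20,0,0]
    - [0.03,-0.125,0,0,-30,0,0]

```text
time: 14.15
tool_pos: [0.6172, -0.1468, 0.1981]
tool_rot: [-1.57, -0.001, -1.041]
contact_force: [1.1, -0.1, 0.3]
opening: 0.0257
```

apply_moves:
  plan:
    - [0,0,0,0,-10,0,0]
    - [0,0,0,0,-20,0,0]
    - [0,0,0,0,-30,0,0]
    - [0,0,0,0,-40,0,0]
    - [0,0,0,0,-50,0,0]

```text
time: 14.78
tool_pos: [0.6172, -0.1467, 0.1964]
tool_rot: [-1.571, -0.001, -0.169]
contact_force: [0.8, 0.7, 0.0]
opening: 0.0464
```

```bash
python3 - <<'E'
from h import *
need(.675,-.098,.195,0)
E
```

```text
shift mm [48.8  1.5 57.7] turn deg [ 0.   -9.66  0.07]
```

apply_moves:
  plan:
    - [0.03,0,0.03,0,-5,0,-0.2]
    - [0.049,0.001,0.058,0,-9.7,0,-0.2]
    - [0.049,0.001,0.058,0,-9.7,0,-0.2]
    - [0.049,0.001,0.058,0,-9.7,0,-0.2]
    - [0.049,0.001,0.058,0,-9.7,0,-0.2]

```text
time: 15.4
tool_pos: [0.6747, -0.0985, 0.1951]
tool_rot: [-1.571, -0.0, -0.007]
contact_force: [-1.1, -0.6, -0.1]
opening: 0.0551
```

```bash
python3 - <<'E'
from h import *
im,c=snap('wrist'); cv2.imwrite('pics/w6.png',im); np.save('w6.npy',c[1])
o=robot.observe();print(o['tool_pos'],o['opening'])
print(proj(c,np.array([.5755,-.0985,.115])))
a=im[40:240,200:440]; cv2.imwrite('pics/z6.png',cv2.convertScaleAbs(cv2.resize(a,None,fx=3,fy=3,interpolation=2),alpha=1.2))
E
```

```text
[ 0.67478008 -0.09845645  0.19511717] 0.05501785841023814
[317.27559788  70.21631572]
```

View pics/z6.png

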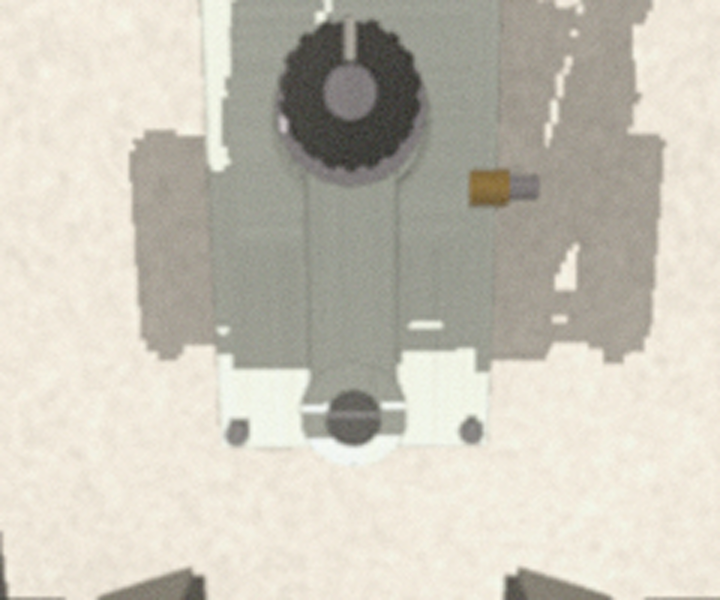

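The crop shows the arm home over the pocket along the jig's axis: hub at (349,93), full-image (316.3,71), against a predicted (317.3,70.2). The white mark faces the base.

```bash
python3 - <<'E'
from h import *
c=(cams.calibration('wrist'),np.load('w6.npy'))
print(onz(c,316.3,71,.115),onz(c,200+352/3,40+417/3,.0845))
need(.5755,-.0988,.101,0); print(robot.observe()['torque'])
E
```

```text
[ 0.57600503 -0.09917704  0.115     ] [ 0.65941552 -0.0991575   0.0845    ]
shift mm [-99.3  94.1  -1. ] turn deg [ 0.01 -0.38  0.01]
[ 0.02714486 -0.03703841 -0.03211289]
```

apply_moves:
  plan:
    - [-0.04,0,0,0,0,0,-0.2]
    - [-0.085,0,-0.001,0,-0.4,0,-0.2]
    - [-0.1,0.02,-0.001,0,-0.4,0,-0.2]
    - [-0.1,0.065,-0.001,0,-0.4,0,-0.2]
    - [-0.1,0.094,-0.001,0,-0.4,0,-0.2]

```text
time: 16.08
tool_pos: [0.5741, -0.0985, 0.0997]
tool_rot: [-1.571, 0.001, 0.0]
contact_force: [0.9, 0.3, 0.4]
opening: 0.0546
```

apply_moves:
  plan:
    - [0,0,0,0,0,0,-0.2]
    - [0,0,0,0,0,0,0.5]
    - [0,0,0,0,0,0,0.5]
    - [0,0,0,0,0,0,0.5]
    - [0,0,0,0,0,0,0.5]
  squeeze: 40

```text
time: 16.7
tool_pos: [0.5759, -0.0987, 0.102]
tool_rot: [-1.572, -0.002, 0.002]
contact_force: [-0.9, -3.1, 6.2]
opening: 0.0312
```

```bash
python3 - <<'E'
from h import *
o=robot.observe(); print(o['tool_pos'],o['opening'],o['contact_force'],o['torque'])
E
```

```text
[ 0.57589365 -0.09873815  0.10198004] 0.031163949638262176 [-0.89220662 -3.08753931  6.16161647] [-0.54779574  0.14276778  0.03840387]
```

apply_moves:
  plan:
    - [0,0,0,0,3,0,0.5]
    - [0,0,0,0,6,0,0.5]
    - [0,0,0,0,9,0,0.5]
    - [0,0,0,0,12,0,0.5]
    - [0,0,0,0,15,0,0.5]

```text
time: 17.32
tool_pos: [0.5759, -0.0991, 0.102]
tool_rot: [-1.572, -0.003, -0.261]
contact_force: [-1.9, -5.3, 6.6]
opening: 0.031
```

```bash
cat > t.py <<'E'
from h import *
o=robot.observe(); print(o['tool_pos'].round(4),o['contact_force'].round(1),o['torque'].round(3),'yaw',np.degrees(o['tool_rot'][2]).round(2),'t',o['time'],'eff6',o['joint_efforts'][5].round(3))
E
python3 t.py
```

```text
[ 0.5759 -0.0991  0.102 ] [-1.9 -5.3  6.6] [-0.825  0.196  0.209] yaw -14.97 t 17.325 eff6 -0.37
```

apply_moves:
  plan:
    - [0,0,0,0,3,0,0.5]
    - [0,0,0,0,6,0,0.5]
    - [0,0,0,0,9,0,0.5]
    - [0,0,0,0,12,0,0.5]
    - [0,0,0,0,15,0,0.5]

```text
time: 17.95
tool_pos: [0.5757, -0.0994, 0.102]
tool_rot: [-1.572, -0.003, -0.523]
contact_force: [-1.4, -5.5, 7.1]
opening: 0.031
```

```bash
python3 t.py
```

```text
[ 0.5757 -0.0994  0.102 ] [-1.4 -5.5  7.1] [-1.031  0.295  0.205] yaw -29.97 t 17.95 eff6 -0.368
```

apply_moves:
  plan:
    - [0,0,0,0,3,0,0.5]
    - [0,0,0,0,6,0,0.5]
    - [0,0,0,0,9,0,0.5]
    - [0,0,0,0,12,0,0.5]
    - [0,0,0,0,15,0,0.5]

```text
time: 18.58
tool_pos: [0.5756, -0.0997, 0.102]
tool_rot: [-1.572, -0.003, -0.785]
contact_force: [-2.6, -7.0, 6.0]
opening: 0.0315
```

```bash
python3 t.py
```

```text
[ 0.5756 -0.0997  0.102 ] [-2.6 -7.   6. ] [-1.288  0.398  0.248] yaw -44.97 t 18.575 eff6 -0.367
```

apply_moves:
  plan:
    - [0,0,0,0,3,0,0.5]
    - [0,0,0,0,6,0,0.5]
    - [0,0,0,0,9,0,0.5]
    - [0,0,0,0,12,0,0.5]
    - [0,0,0,0,12,0,0.5]

```text
time: 19.2
tool_pos: [0.5755, -0.0998, 0.1022]
tool_rot: [-1.571, -0.003, -0.993]
contact_force: [-3.7, -7.9, 8.7]
opening: 0.0311
```

```bash
python3 t.py
```

```text
[ 0.5755 -0.0998  0.1022] [-3.7 -7.9  8.7] [-1.376  0.688  0.069] yaw -56.91 t 19.2 eff6 0.298
```

apply_moves:
  plan:
    - [0,0,0,0,3,0,0.5]
    - [0,0,0,0,6,0,0.5]
    - [0,0,0,0,9,0,0.5]
    - [0,0,0,0,12,0,0.5]
    - [0,0,0,0,15,0,0.5]

```text
time: 19.82
tool_pos: [0.5752, -0.1, 0.1023]
tool_rot: [-1.571, -0.004, -1.256]
contact_force: [-4.7, -7.8, 10.2]
opening: 0.0314
```

```bash
python3 t.py
```

```text
[ 0.5752 -0.1     0.1023] [-4.7 -7.8 10.2] [-1.488  0.926  0.4  ] yaw -71.95 t 19.825 eff6 -0.204
```

apply_moves:
  plan:
    - [0,0,0,0,1,0,0.5]
    - [0,0,0,0,2,0,0.5]
    - [0,0,0,0,3,0,0.5]
    - [0,0,0,0,4,0,0.5]
    - [0,0,0,0,5,0,0.5]

```text
time: 20.45
tool_pos: [0.5751, -0.1, 0.1023]
tool_rot: [-1.571, -0.004, -1.342]
contact_force: [-6.2, -7.7, 10.4]
opening: 0.0312
```

```bash
python3 t.py
```

```text
[ 0.5751 -0.1     0.1023] [-6.2 -7.7 10.4] [-1.491  0.994  0.351] yaw -76.88 t 20.45 eff6 0.166
```

apply_moves:
  plan:
    - [0,0,0,0,5,0,0.0]
    - [0,0,0,0,5,0,0.0]
    - [0,0,0,0,5,0,0.0]
    - [0,-0.03,0,0,5,0,0.0]
    - [0,-0.09,0,0,5,0,0.0]

```text
time: 21.08
tool_pos: [0.5737, -0.0974, 0.1891]
tool_rot: [-1.577, 0.003, -1.428]
contact_force: [1.1, -0.4, -0.2]
opening: 0.0457
```

```bash
python3 t.py; python3 -c "
from h import *
need(.64,.03,.195,0)"
```

```text
[ 0.5737 -0.0974  0.1891] [ 1.1 -0.4 -0.2] [-0.162 -0.044 -0.002] yaw -81.82 t 21.075 eff6 -0.005
shift mm [-116.6   -6.    83.7] turn deg [  0.15 -81.81  -0.38]
```

My release row added an unintended 5° turn, because rows count from the call's start. I'll look before doing anything more.

apply_moves:
  plan:
    - [-0.03,-0.006,0.02,0,-10,0,0]
    - [-0.06,-0.006,0.042,0,-20,0,0]
    - [-0.09,-0.006,0.063,0,-30,0,0]
    - [-0.117,-0.006,0.084,0,-40,0,0]
    - [-0.117,-0.006,0.084,0,-50,0,0]

```text
time: 21.7
tool_pos: [0.6425, 0.0324, 0.1961]
tool_rot: [-1.57, 0.001, -0.546]
contact_force: [-0.3, -0.2, 0.2]
opening: 0.0455
```

apply_moves:
  plan:
    - [0,0,0,0,-10,0,0]
    - [0,0,0,0,-20,0,0]
    - [0,0,0,0,-30,0,0]
    - [0,0,0,0,-32,0,0]
    - [0,0,0,0,-32,0,0]

```text
time: 22.32
tool_pos: [0.6418, 0.0298, 0.1966]
tool_rot: [-1.571, 0.0, -0.0]
contact_force: [-0.0, 0.2, 0.6]
opening: 0.0458
```

```bash
python3 t.py; python3 - <<'E'
from h import *
im,c=snap('wrist'); cv2.imwrite('pics/w7.png',im); np.save('w7.npy',c[1])
u,v=proj(c,np.array([.5755,-.0985,.1])).astype(int); print(u,v)
x0=max(u-35,0);y0=max(v-35,0); print(x0,y0)
cv2.imwrite('pics/z7.png',cv2.convertScaleAbs(cv2.resize(im[y0:y0+70,x0:x0+80],None,fx=8,fy=8,interpolation=2),alpha=1.5))
E
```

```text
[0.6418 0.0298 0.1966] [-0.   0.2  0.6] [0.031 0.027 0.013] yaw -0.01 t 22.325 eff6 -0.226
153 119
118 84
```

View pics/z7.png

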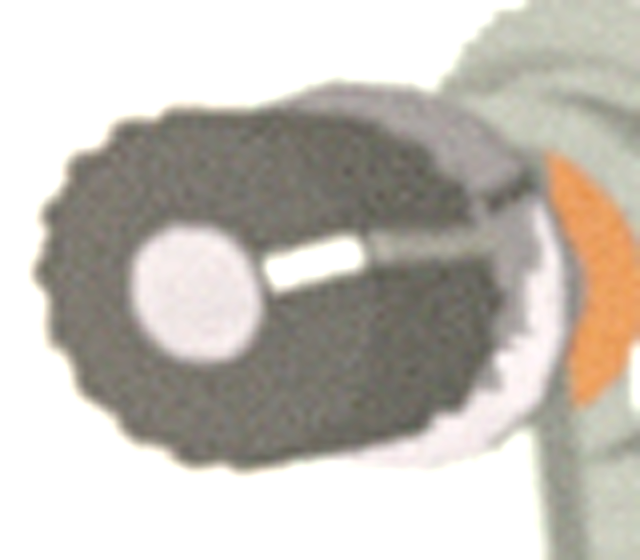

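The crop shows the white knob mark at (265,275)–(365,250) and the black collar mark at (487,208)–(532,182). The knob is visibly ahead of the collar clockwise, so the clutch has slipped.

```bash
python3 - <<'E'
from h import *
c=(cams.calibration('wrist'),np.load('w7.npy'))
f=lambda x,y,z:onz(c,118+x/8,84+y/8,z)[:2]
ang=lambda p,a:np.degrees(np.arctan2(*(p-a)[::-1]))
ax=f(197,293,.115); print('axis',ax)
k=ang(f(365,250,.115),ax); print('knob top',k,ang(f(365,250,.115)-f(265,275,.115),0), 'r',np.linalg.norm(f(365,250,.115)-ax))
for z in(.084,.086,.088):
    a,b=f(487,208,z),f(532,182,z); kb=f(490,243,z+.001)
    print(z,'collar',ang(a,ax),ang(b,ax),np.linalg.norm(a-ax),np.linalg.norm(b-ax),'knob low',ang(kb,ax),np.linalg.norm(kb-ax))
E
```

```text
axis [ 0.57570227 -0.09860494]
knob top 102.55606923294515 102.29251819092559 r 0.01661080391996179
0.084 collar 116.1357907767948 116.32224474071776 0.015943147032335497 0.02151422845112232 knob low 103.62305141323348 0.015083644484887141
0.086 collar 114.83954872463404 115.34008795935839 0.01673926518073063 0.02226510572832222 knob low 103.0045837585723 0.01594667875722543
0.088 collar 113.66154785617402 114.42226480581886 0.017543170992563 0.023022097619770854 knob low 102.44967923586033 0.016811380196923454
```

The slip reads about 12° (3.4 mm at the marks), inside the 1.5–9.9 mm window. The robot is clear, so I'll hand in.

```bash
python3 -c "
from h import *
print(robot.hand_in()); print(robot.observe()['time'])"
```

```text
the job is handed in; nothing more can be done
None
the job is handed in; nothing more can be done
```

The job is handed in at about 22.4 s: the cartridge is clamped in the small jig and the robot is clear of everything. No verdict was reported, and I had no direct reading of the clamping force.

- **Seating:** I put the wide cartridge in the pocket and let go of it. The wrist camera then saw its top about 1.4 mm from the measured pocket centre, at the height of a fully seated cartridge.
- **Clamp arm:** I swung it home by pushing its flank. At the stop the force rose to 21 N without further movement, and a picture showed the knob over the pocket.
- **Thumbscrew:** I turned it clockwise by about 80° in all. The torque rose from about 0.2 N m to 0.35–0.40 N m and then levelled off, which points to the clutch slipping under clamp load.
- **Slip:** After letting go, the last picture put the knob about 12° ahead of the collar, give or take 1–2°. That is about 3.4 mm between the marks, inside the 1.5–9.9 mm window.
- **Errors:** My release command turned the knob about 5° more than I meant; the 12° includes that. An earlier release also pressed the cartridge down by up to 4 mm more than planned; the later picture showed it well seated.
- **Not checked:** The one torque reading taken at rest, 0.07 N m, did not fit the others, so I relied on readings taken in motion. I did not check the bystanders in a last picture, but the paths kept clear of them.

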